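# Chuck the countersink for stoning

## Task

Take the cutter with the cone-shaped point out of the wooden stand and stand it, shank down, in the open bench chuck, and let go of it. Then swing the lever of the chuck's sleeve clockwise (seen from above) until all three jaws grip the shank firmly, and let go of the lever. The cutter must be held upright with its shank down on the chuck's floor; leave the other two cutters standing in the stand.

Things in the scene. Friction and masses are not known exactly. Their poses are not given: they have to be found in the camera images.
- cone_cutter: The cutter to clamp, a bare steel countersink, 118 mm tall, 0.2 kg, standing point up in a hole of the stand. From its origin (centre of the shank's flat underside) up its own z axis: round shank 18 mm in diameter from 0 to 56 mm, darker round body 26 mm in diameter from 56 to 96 mm (grasp it here, from above), then a cone that narrows to a 3 mm tip at 118 mm
- flat_cutter: Another cutter in the stand, to be left there: same shank and body, but with a flat-topped head 34 mm in diameter from 96 to 110 mm. Origin: centre of the shank's underside, z along the cutter to its head
- ball_cutter: Third cutter in the stand, to be left there: same shank and body, but with a rounded, dome-shaped end from 96 to 109 mm. Origin: centre of the shank's underside, z along the cutter to its head
- bit_stand: Fixed wooden block 60 x 200 x 36 mm, origin at the centre of its underside, its y axis along its length. Three holes 22 mm in diameter and 30 mm deep at y = -65, 0 and 65 mm; any cutter may be in any of them. The cutters' shanks stand on the holes' floors, 6 mm above the bench
- chuck: Fixed steel bench chuck with an upright axis; origin at the centre of its underside. Round flange 112 mm in diameter and 10 mm high; above it the knurled sleeve (74 mm in diameter, from 18 to 44 mm high); hollow body 58 mm in diameter with its top at 54 mm and an open bore 33 mm in diameter; the jaws' tops stand 63 mm above the bench
- chuck_seat (a point): Centre of the flat floor of the chuck's bore, on the chuck's axis 14 mm above the bench, open upwards. A seated cutter's origin is here
- jaw_1: One of three equal jaws that slide radially towards the chuck's axis, all together, as the sleeve turns. Flat gripping faces 12 mm wide, from 26 to 62 mm above the bench. Oiled smooth steel, as is the bore's floor, so the closing jaws push a shank that stands off-centre to the middle. Its origin is no useful point
- jaw_2: Second jaw, 120 degrees round from the first
- jaw_3: Third jaw, 240 degrees round from the first
- chuck_sleeve (a joint): Turn of the sleeve in rad about the chuck's axis: 0 = jaws fully open (faces 14.5 mm from the axis), growing as the lever is swung clockwise seen from above; jaw faces advance 4.5 mm per rad, so they meet the 18 mm shank at about 1.22 and squeeze it beyond that (end stop at 1.75). It starts near open, between 0 and 0.25. It turns stiffly (0.25 N m, about 3 N at the lever's grip) and stays where it is left; 8 to 12 N at the grip tightens it well
- sleeve_handle (a point): Centre of the top of the lever's upright black grip, 92 mm above the bench and 95 mm from the chuck's axis. The grip is a fixed round post 18 mm in diameter, from 22 to 92 mm above the bench, joined to the sleeve by a level bar 10 mm thick at 31 mm height. It can be pinched from above or pushed; it moves with the sleeve on a circle about the chuck's axis
There are look-alikes about, which are no part of the job. What is shaped like the ball_cutter but red or turquoise is not meant.

How it is judged:
By the outcome, as a careful person would: the job done as asked, in the order asked, and still so for the second after the job is handed in, with the robot touching nothing.
It also fails if it takes over 58 s, if anything falls off the work surface, if the arm or the gripper's body presses on something with over 40 N, if the wrist force passes 120 N, or if a joint passes its speed limit or range.

## Robot

A 6-joint arm with a two-finger parallel gripper is mounted at the origin on a cart in front of the work surface, level with it; the furniture and walls round the work are solid. World frame = base frame: x ahead of the robot, y to its left, z up, the work surface at z = 0. Lengths are in m, angles in rad, forces in N, time in s.
With the tool pointing down it reaches from about 0.25 to 0.725 m from the base axis. Payload 4 kg.
Tool frame: the origin (TCP) lies midway between the tips of the shut fingers; the grasp point (between the pads) lies 19 mm behind it; z points along the fingers, y is the direction in which the jaws open and shut (so a half turn about z gives the same grasp; the last joint's range is limited). The gripper opens to 85 mm and grips with 20 to 120 N. Pads are 22 mm wide; open, the fingers measure 114 mm over their backs; the gripper's body (76 mm by 85 mm) begins 54 mm behind the grasp point. The pads swing forward as they close: fully open they stand 13 mm farther back than shut.
Start: joints at [1.248, 0.241, 0.005, 1.335, 0, 1.571], TCP at [0.159, 0.474, 0.231] pointing down, gripper open.
Joint ranges: [-2.72, 2.72], [-1.05, 1.87], [-1.09, 1.28], [-1.99, 2.15], [-1.42, 1.44], [-3.14, 3.14]. Speed limits (rad/s): [2.79, 2.79, 3.14, 3.14, 3.14, 3.14].

## Interface

Orientations are given as a unit quaternion [x, y, z, w].
In Python, from workcell import monitor, cams, order gives the robot as it stands.
- The arm moves only by the tool send_rows, never from a script. Its argument "moves" is a list of rows, each a list of 4 numbers: the shift along the tool's x, y, z as a fraction of full scale, then the turn about the tool's z as a fraction of full scale. A call has 1 to 20 rows; each row shifts and turns the commanded pose from where the row before left it, along the tool's axes as they then stand; what a row does not reach is not made up. Full scale, the value 1, is 100 cm for a shift and 0.1 rad for a turn. A row lasts 1/10 s, in which the tool goes at most 50 mm and 8.59 degrees, less where a joint would pass 70% of its speed; a pose out of reach is approached as far as the arm can. A call with a number of a shift or a turn outside -1 to 1 is refused whole. A call with a gripper value outside its range is refused whole. "claw" is the gripper's target within -1 to 1 (fully open at 1, half-way at 0, shut at -1), set as the call begins (left out, the last holds). The fingers move at their own pace and stop on an object; the grip force is fixed at half the most. Time passes only in rows, so rows that do not move let the fingers close. It gives the time, the measured TCP pose, the force and the opening at its end, in the units of the state.
- monitor.get_obs(): the state, without advancing time (a new reading comes with each control period).
- cams.camera(name): name is "scene" or "top" or "wrist"; returns (picture, depth): 480x640x3 uint8, blue, green, red; 480x640 float32, m along the optical axis (not along the pixel's ray), 0 where there is no reading.
- cams.camera_info(name): a dict with "intrinsics" (3x3 intrinsics, pixels), "T" (4x4, takes a point from camera to world coordinates); the wrist camera has in their place "mount" (4x4, takes a point from camera to tool coordinates, whose origin is the TCP and whose axes are the flange's). Camera axes: x right, y up, looking along -z (the intrinsics and any distortion apply to the point x, -y, -z); pixel columns grow to the right and rows downward; lengths in m; the calibration is good to about 2 mm. A picture is of the moment at which its call begins: read the wrist's pose just before it. camera_info takes no time and is no camera call.
- order.job_done(): hands the job in, once; it reports no verdict.
The state is a dict: "clock": time; "joint_pos": joint angles; "joint_vel": joint speeds; "tau": joint torques, N m; "eef_pos": TCP position; "tool_rot": TCP orientation; "ft_force": force on the tool from outside, world axes, zero at the start; "ft_torque": the same for the moment, N m; "grip_width": finger opening in m.
Only numpy, scipy, OpenCV 4.12 (cv2) and the standard library are available. Lean on these libraries where they do the work, as an engineer would, in place of code of your own. Each camera call takes 0.05 s, during which the arm holds its last target.

## Working session

There is one attempt and no reset: what is moved stays moved. The work goes in short steps, Python scripts to look and compute and a tool call to move; the robot and the scene stay as the last step left them, time stands still between calls to the robot, and variables do not carry over. Pictures are saved under pics/ and viewed, and the job is handed in when it is done.

Besides the shell and the picture viewer there is one more tool, called after "Emit:" as name(argument=value, ...) on one line, values as JSON. send_rows: Moves the arm, as the interface text tells. Its arguments: {"type":"object","properties":{"moves":{"type":"array","items":{"type":"array","items":{"type":"number","minimum":-1,"maximum":1}}},"claw":{"type":"number"}},"required":["moves"]}

```bash
ls; mkdir -p pics; python3 - <<'E'
from workcell import monitor, cams, order
import cv2,numpy as np
o=monitor.get_obs()
print({k:np.round(v,4) for k,v in o.items()})
for n in ["scene","top","wrist"]:
    p,d=cams.camera(n); cv2.imwrite(f"pics/{n}0.png",p); np.save(f"pics/{n}0.npy",d)
    i=cams.camera_info(n); print(n,{k:(np.round(v,4).tolist() if not isinstance(v,str) else v) for k,v in i.items()})
E
```

```text
pics
{'clock': np.float64(0.0), 'joint_pos': array([1.248 , 0.2414, 0.0037, 1.3352, 0.    , 1.5708]), 'joint_vel': array([ 0.0004, -0.0004,  0.0008, -0.0004, -0.0007,  0.0006]), 'tau': array([ 3.00000e-04, -3.72318e+01,  2.52408e+01,  1.70000e-02,
       -1.00000e-04, -0.00000e+00]), 'eef_pos': array([0.1584, 0.4736, 0.2304]), 'tool_rot': array([ 1.607e-01,  9.870e-01, -1.000e-03, -2.000e-04]), 'ft_force': array([-0.6392,  0.2189, -0.3774]), 'ft_torque': array([-0.0336,  0.053 ,  0.0022]), 'grip_width': np.float64(0.0852)}
scene {'intrinsics': [[559.6094, 0.0, 313.2239], [0.0, 559.6094, 247.8275], [0.0, 0.0, 1.0]], 'T': [[0.5815, 0.4896, -0.6497, -0.183], [-0.8135, 0.3515, -0.4633, -0.4929], [0.0016, 0.798, 0.6027, 0.7694], [0.0, 0.0, 0.0, 1.0]]}
top {'intrinsics': [[453.0713, 0.0, 320.5396], [0.0, 453.0713, 237.3862], [0.0, 0.0, 1.0]], 'T': [[-0.0213, 0.9964, -0.0825, 0.4729], [-0.9998, -0.0214, -0.0007, 0.026], [-0.0025, 0.0824, 0.9966, 0.9356], [0.0, 0.0, 0.0, 1.0]]}
wrist {'intrinsics': [[423.5052, 0.0, 325.038], [0.0, 423.5052, 243.734], [0.0, 0.0, 1.0]], 'mount': [[-0.0008, 0.9496, 0.3135, 0.0801], [1.0, 0.0007, 0.0002, -0.0006], [0.0, 0.3135, -0.9496, -0.1417], [0.0, 0.0, 0.0, 1.0]]}
```

View pics/scene0.png

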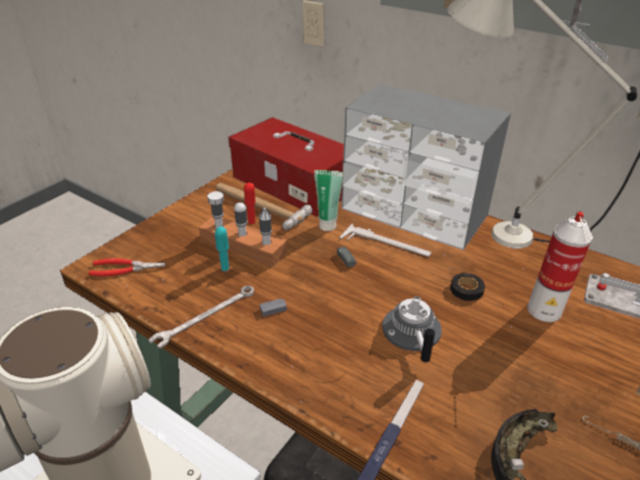

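View pics/top0.png

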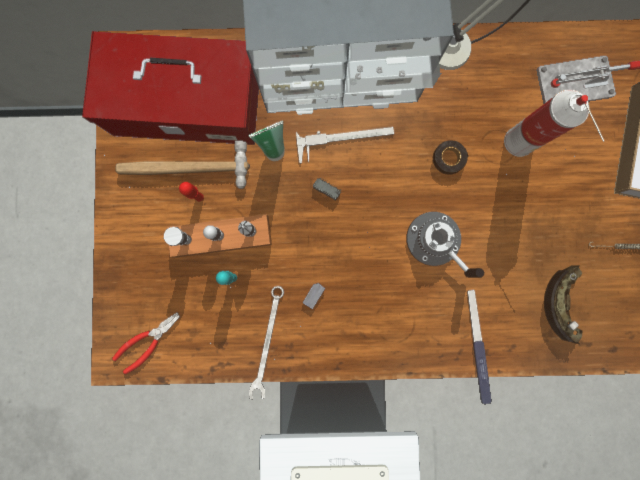

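View pics/wrist0.png

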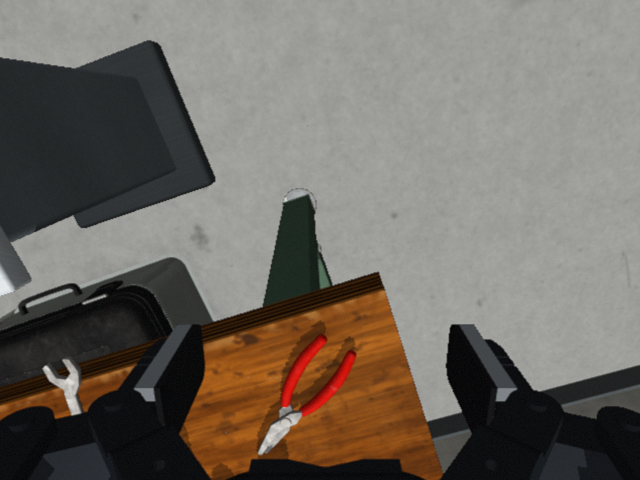

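```bash
cat > h.py <<'E'
import numpy as np,cv2
from workcell import monitor,cams,order
from scipy.spatial.transform import Rotation as R
def camT(n):
    i=cams.camera_info(n)
    if n=="wrist":
        o=monitor.get_obs(); T=np.eye(4); T[:3,:3]=R.from_quat(o['tool_rot']).as_matrix(); T[:3,3]=o['eef_pos']
        return i['intrinsics'],T@i['mount']
    return i['intrinsics'],i['T']
def up(K,T,u,v,d):
    u,v,d=map(np.asarray,(u,v,d))
    p=np.stack([(u-K[0,2])/K[0,0]*d,-(v-K[1,2])/K[1,1]*d,-d],-1)
    return p@T[:3,:3].T+T[:3,3]
def ray(K,T,u,v,z):
    p=up(K,T,u,v,1.0); c=T[:3,3]; return c+(p-c)*(z-c[2])/(p[2]-c[2])
def proj(K,T,P):
    q=(np.asarray(P)-T[:3,3])@T[:3,:3]; return np.array([K[0,2]+K[0,0]*q[...,0]/-q[...,2],K[1,2]-K[1,1]*q[...,1]/-q[...,2]]).T
def st():
    o=monitor.get_obs(); Rm=R.from_quat(o['tool_rot']).as_matrix()
    print(o['clock'],np.round(o['eef_pos'],4),'x',np.round(Rm[:,0],3),'y',np.round(Rm[:,1],3),'z',np.round(Rm[:,2],3),'F',np.round(o['ft_force'],1),'w',round(float(o['grip_width']),4),'q',np.round(o['joint_pos'],3))
    return o,Rm
E
python3 - <<'E'
from h import *
a=cv2.imread('pics/top0.png');d=np.load('pics/top0.npy')
c1=cv2.resize(a[200:300,150:290],None,fx=5.5,fy=5.5,interpolation=cv2.INTER_CUBIC);cv2.imwrite('pics/c1.png',c1)
c2=cv2.resize(a[195:295,390:500],None,fx=6,fy=6,interpolation=cv2.INTER_CUBIC);cv2.imwrite('pics/c2.png',c2)
K,T=camT('top')
vv,uu=np.mgrid[0:480,0:640]
P=up(K,T,uu,vv,d)
for (r,nm) in (((200,300,150,290),'stand'),((195,295,390,500),'chuck')):
    Z=P[r[0]:r[1],r[2]:r[3]].reshape(-1,3)
    for lo,hi in ((.028,.04),(.048,.058),(.06,.066),(.08,.1),(.1,.135)):
        m=(Z[:,2]>lo)&(Z[:,2]<hi)
        print(nm,lo,hi,m.sum(),Z[m].min(0).round(3),Z[m].max(0).round(3),np.median(Z[m],0).round(3))
E
```

```text
stand 0.028 0.04 2260 [0.466 0.129 0.028] [0.596 0.334 0.04 ] [0.552 0.219 0.036]
stand 0.048 0.058 3 [0.469 0.197 0.049] [0.551 0.287 0.058] [0.546 0.286 0.051]
stand 0.06 0.066 14 [0.459 0.155 0.06 ] [0.56  0.286 0.066] [0.48  0.201 0.063]
stand 0.08 0.1 124 [0.46  0.154 0.08 ] [0.574 0.289 0.1  ] [0.547 0.205 0.09 ]
stand 0.1 0.135 738 [0.46  0.154 0.1  ] [0.575 0.313 0.125] [0.552 0.231 0.112]
chuck 0.028 0.04 230 [ 0.462 -0.265  0.028] [ 0.581 -0.167  0.04 ] [ 0.506 -0.236  0.035]
chuck 0.048 0.058 397 [ 0.463 -0.265  0.048] [ 0.571 -0.169  0.058] [ 0.542 -0.208  0.053]
chuck 0.06 0.066 114 [ 0.463 -0.267  0.06 ] [ 0.568 -0.185  0.066] [ 0.538 -0.202  0.062]
chuck 0.08 0.1 86 [ 0.463 -0.274  0.08 ] [ 0.479 -0.258  0.095] [ 0.471 -0.265  0.091]Traceback (most recent call last):
  File "<stdin>", line 12, in <module>
    return umr_minimum(a, axis, None, out, keepdims, initial, where)
ValueError: zero-size array to reduction operation minimum which has no identity
```

View pics/c1.png

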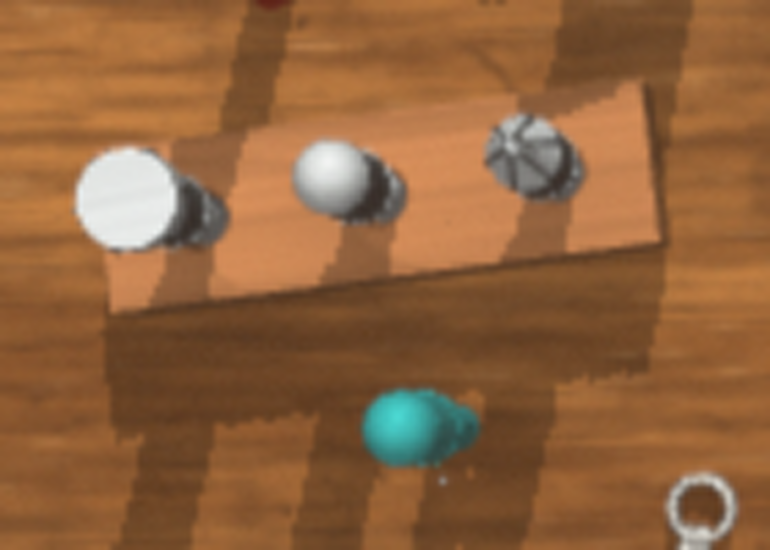

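View pics/c2.png

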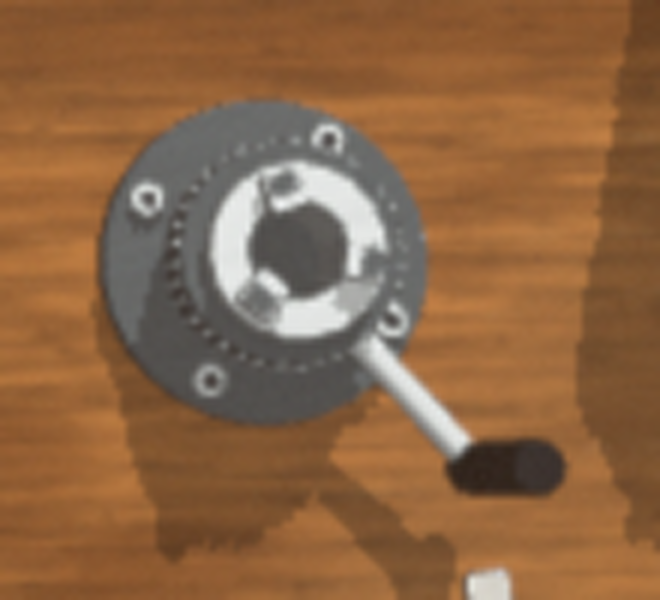

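```bash
python3 - <<'E'
from h import *
K,T=camT('top')
d=np.load('pics/top0.npy')
f=lambda u,v,z: print((u,v,z),ray(K,T,u,v,z).round(4))
f(150+511/5.5,200+147/5.5,.124)
f(150+333/5.5,200+178/5.5,.112)
f(150+127/5.5,200+199/5.5,.116)
f(150+420/5.5,200+428/5.5,.1)
for c in((640,85),(660,243),(112,313)): f(150+c[0]/5.5,200+c[1]/5.5,.036)
f(390+298/6,195+250/6,.054);f(390+264/6,195+262/6,.010);f(390+540/6,195+467/6,.092)
f(470,291,0)
vv,uu=np.mgrid[0:480,0:640];P=up(K,T,uu,vv,d)
for v in range(290,400,15):
    r=P[v,460:500,2]; print(v,r.max().round(3),uu[v,460:500][r.argmax()])
# scene fit
a=cv2.imread('pics/scene0.png')
cv2.imwrite('pics/s1.png',cv2.resize(a[180:290,190:340],None,fx=5,fy=5,interpolation=cv2.INTER_CUBIC))
cv2.imwrite('pics/s2.png',cv2.resize(a[285:375,370:460],None,fx=6,fy=6,interpolation=cv2.INTER_CUBIC))
E
```

```text
(242.9090909090909, 226.72727272727272, 0.124) [0.5623 0.166  0.124 ]
(210.54545454545456, 232.36363636363637, 0.112) [0.5545 0.2273 0.112 ]
(173.0909090909091, 236.1818181818182, 0.116) [0.5486 0.2944 0.116 ]
(226.36363636363637, 277.8181818181818, 0.1) [0.4712 0.2013 0.1   ]
(266.3636363636364, 215.45454545454547, 0.036) [0.5936 0.1341 0.036 ]
(270.0, 244.1818181818182, 0.036) [0.5359 0.1275 0.036 ]
(170.36363636363637, 256.9090909090909, 0.036) [0.5148 0.3258 0.036 ]
(439.6666666666667, 236.66666666666666, 0.054) [ 0.5422 -0.2058  0.054 ]
(434.0, 238.66666666666666, 0.01) [ 0.5418 -0.2056  0.01  ]
(480.0, 272.8333333333333, 0.092) [ 0.4704 -0.2677  0.092 ]
(470, 291, 0) [ 0.4334 -0.2773  0.    ]
290 0.009 473
305 0.008 470
320 0.006 471
335 0.006 474
350 0.936 463
365 0.011 477
380 0.936 467
395 0.011 486
```

View pics/s1.png

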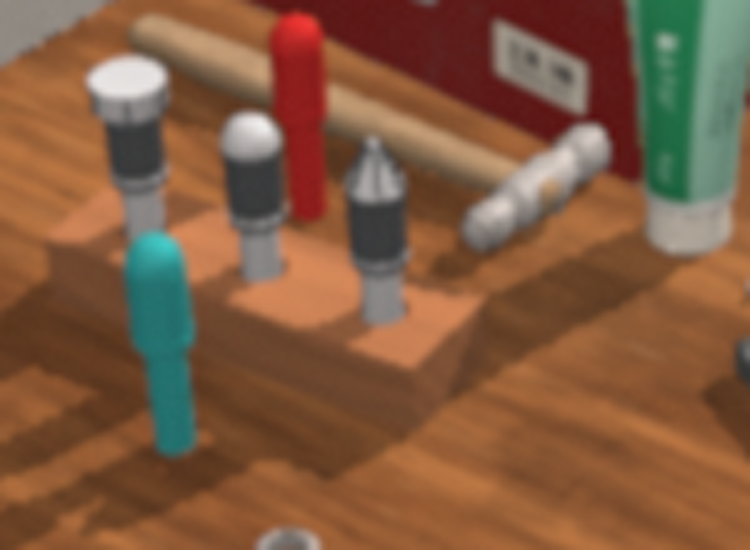

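View pics/s2.png

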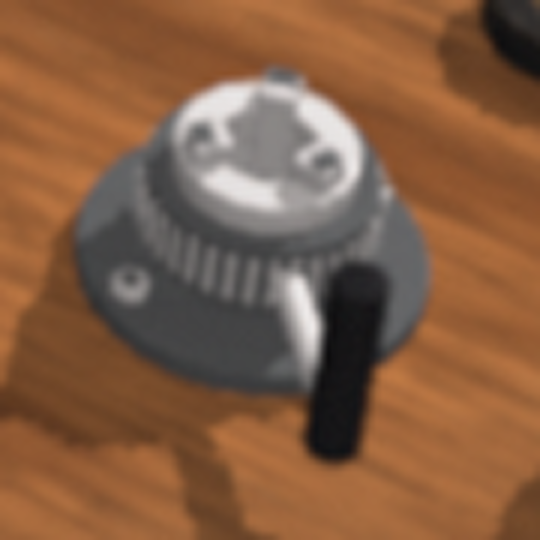

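```bash
python3 - <<'E'
from h import *
K,T=camT('scene')
for P in ((.5617,.1657,.124),(.5617,.1657,.102),(.5617,.1657,.062),(.542,-.2057,.054),(.542,-.2057,.01),(.4704,-.2677,.092),(.4704,-.2677,.022)):
    p=proj(K,T,P); print(P,p.round(1), 'crop s1',((p-[190,180])*5).round(), 's2',((p-[370,285])*6).round())
E
```

```text
(0.5617, 0.1657, 0.124) [263.9 209.3] crop s1 [370. 147.] s2 [-637. -454.]
(0.5617, 0.1657, 0.102) [264.4 218. ] crop s1 [372. 190.] s2 [-633. -402.]
(0.5617, 0.1657, 0.062) [265.4 233.3] crop s1 [377. 266.] s2 [-628. -310.]
(0.542, -0.2057, 0.054) [414.2 310. ] crop s1 [1121.  650.] s2 [265. 150.]
(0.542, -0.2057, 0.01) [411.6 326.9] crop s1 [1108.  735.] s2 [250. 252.]
(0.4704, -0.2677, 0.092) [430.1 332.3] crop s1 [1200.  762.] s2 [360. 284.]
(0.4704, -0.2677, 0.022) [425.  360.6] crop s1 [1175.  903.] s2 [330. 454.]
```

Emit:
send_rows(moves=[[0,0,0,0.95],[0,0,0,0.95],[0,0,0,0.95],[0,0,0,0.95],[0,0,0,0.95],[0,0,0,0.95],[0,0,0,0.95],[0,0,0,0.95],[0,0,0,0.95],[0,0,0,0.95],[0,0,0,0.95],[0,0,0,0.97],[0,0,0,0],[0,0,0,0]], claw=1)

```text
clock: 1.55
eef_pos: [0.1586, 0.474, 0.2311]
tool_rot: [0.668, 0.744, -0.0, 0.0]
ft_force: [0.1, 0.7, 0.2]
grip_width: 0.0853
```

Emit:
send_rows(moves=[[-0.015,0.015,0,0],[-0.029,0.0305,0,0],[-0.029,0.0305,0,0],[-0.029,0.0305,0,0],[-0.029,0.0305,0,0],[-0.029,0.0305,0,0],[-0.029,0.0305,0,0],[-0.029,0.0305,0,0],[-0.029,0.0305,0,0],[-0.029,0.0305,0,0],[-0.029,0.0305,0,0],[-0.029,0.0305,0,0],[-0.0155,0.0175,0,0],[0,0,0,0],[0,0,0,0],[0,0,0,0]])

```text
clock: 3.15
eef_pos: [0.5607, 0.1662, 0.2312]
tool_rot: [0.668, 0.744, -0.0, -0.0]
ft_force: [0.3, 0.2, -1.2]
grip_width: 0.0852
```

```bash
python3 - <<'E'
from h import *
st(); K,T=camT('wrist')
p,d=cams.camera('wrist')
q=proj(K,T,np.array([[.562,.166,.124],[.562,.166,.102]])); print(q)
cv2.imwrite('pics/w1.png',p)
E
```

```text
3.15 [0.5607 0.1662 0.2312] x [-0.107  0.994  0.   ] y [ 0.994  0.107 -0.001] z [-0.001  0.    -1.   ] F [ 0.3  0.2 -1.2] w 0.0852 q [0.288 0.412 0.247 1.406 0.    1.751]
[[327.25185177 240.62363422]
 [327.08534951 230.52923006]]
```

View pics/w1.png

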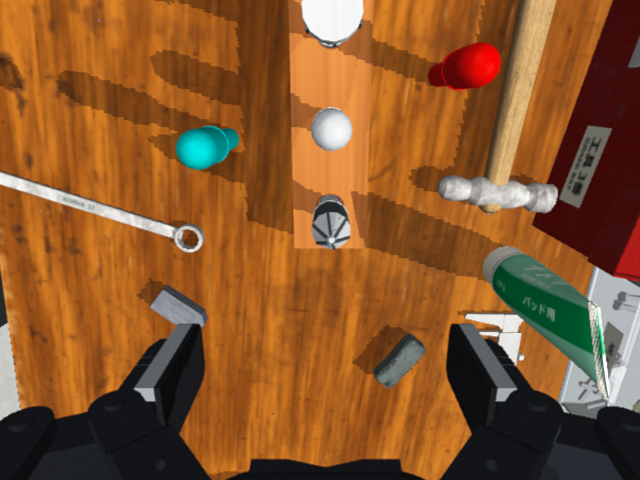

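Emit:
send_rows(moves=[[0,0.0023,0.02,0],[0,0,0.025,0],[0,0,0.025,0],[0,0,0.025,0],[0,0,0.025,0],[0,0,0.02,0],[0,0,0.013,0],[0,0,0.01,0],[0,0,0,0],[0,0,0,0]])

```text
clock: 4.2
eef_pos: [0.5642, 0.1662, 0.0691]
tool_rot: [0.668, 0.744, 0.001, 0.0]
ft_force: [0.3, -0.0, 0.3]
grip_width: 0.0854
```

Emit:
send_rows(moves=[[0,0,0,0],[0,0,0,0],[0,0,0,0],[0,0,0,0],[0,0,0,0],[0,0,0,0],[0,0,0,0],[0,0,0,0]], claw=-1)

```text
clock: 5.0
eef_pos: [0.5643, 0.1659, 0.0689]
tool_rot: [0.669, 0.744, 0.001, 0.0]
ft_force: [1.3, -0.2, 4.5]
grip_width: 0.0243
```

Emit:
send_rows(moves=[[0,0,0,0],[0,0,0,0],[0,0,-0.003,0],[0,0,-0.006,0],[0,0,-0.01,0],[0,0,-0.02,0],[0,0,-0.03,0],[0,0,-0.03,0],[0,0,-0.03,0],[0,0,-0.02,0],[0,0,-0.01,0],[0,0,0,0],[0,0,0,0]])

```text
clock: 6.3
eef_pos: [0.5632, 0.1657, 0.2263]
tool_rot: [0.669, 0.744, -0.001, -0.0]
ft_force: [0.0, -0.0, -2.0]
grip_width: 0.0244
```

```bash
python3 - <<'E'
from h import *
st()
p,d=cams.camera('wrist'); cv2.imwrite('pics/w2.png',p)
p,d=cams.camera('scene'); cv2.imwrite('pics/s3.png',cv2.resize(p[100:330,150:450],None,fx=2.6,fy=2.6,interpolation=cv2.INTER_CUBIC))
E
```

```text
6.3 [0.5632 0.1657 0.2263] x [-0.106  0.994 -0.   ] y [ 0.994  0.106 -0.002] z [-0.002 -0.    -1.   ] F [ 0. -0. -2.] w 0.0244 q [0.286 0.42  0.245 1.398 0.    1.751]
```

View pics/w2.png

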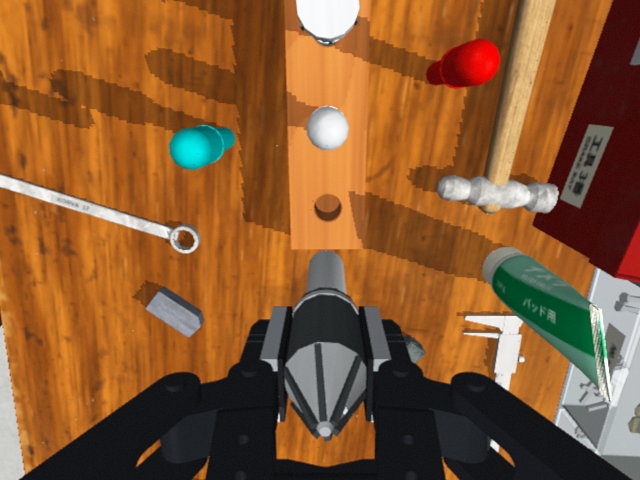

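View pics/s3.png

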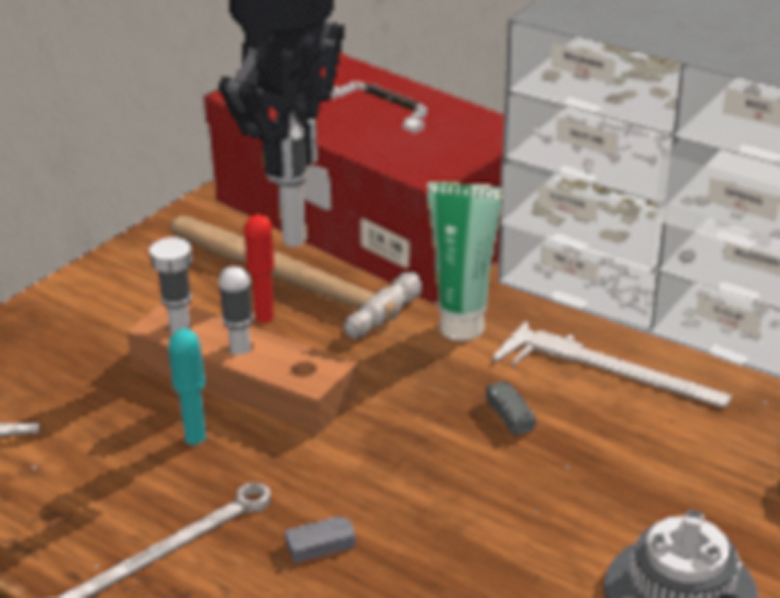

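```bash
python3 - <<'E'
from h import *
K,T=camT('wrist')
print(ray(K,T,326,430,.2815), ray(K,T,325,290,.163+.05))
E
```

```text
[0.56292183 0.16816166 0.2815    ] [0.56178215 0.17494801 0.213     ]
```

Emit:
send_rows(moves=[[-0.01,-0.0016,0,0],[-0.025,-0.004,0,0],[-0.038,-0.0062,0,0],[-0.04,-0.0066,0,0],[-0.04,-0.0066,0,0],[-0.04,-0.0066,0,0],[-0.04,-0.0066,0,0],[-0.04,-0.0066,0,0],[-0.038,-0.0062,0,0],[-0.03,-0.005,0,0],[-0.018,-0.003,0,0],[-0.009,-0.0016,0,0],[0,0,0,0],[0,0,0,0],[0,0,0,0]])

```text
clock: 7.9
eef_pos: [0.5425, -0.2054, 0.2272]
tool_rot: [0.668, 0.744, 0.0, -0.0]
ft_force: [1.0, -0.5, -1.1]
grip_width: 0.0245
```

```bash
python3 - <<'E'
from h import *
st();K,T=camT('wrist')
print('chuck ctr pred',proj(K,T,np.array([[.542,-.2057,.054],[.542,-.2057,.014]])))
p,d=cams.camera('wrist'); cv2.imwrite('pics/w3.png',p)
p,d=cams.camera('scene'); cv2.imwrite('pics/s4.png',cv2.resize(p[180:380,330:510],None,fx=3,fy=3,interpolation=cv2.INTER_CUBIC))
E
```

```text
7.9 [ 0.5425 -0.2054  0.2272] x [-0.107  0.994  0.   ] y [ 0.994  0.107 -0.   ] z [-0.  0. -1.] F [ 1.  -0.5 -1.1] w 0.0245 q [-0.362  0.404  0.224  1.391  0.     1.101]
chuck ctr pred [[324.22659224 214.24307704]
 [324.27865708 202.71786386]]
```

View pics/w3.png

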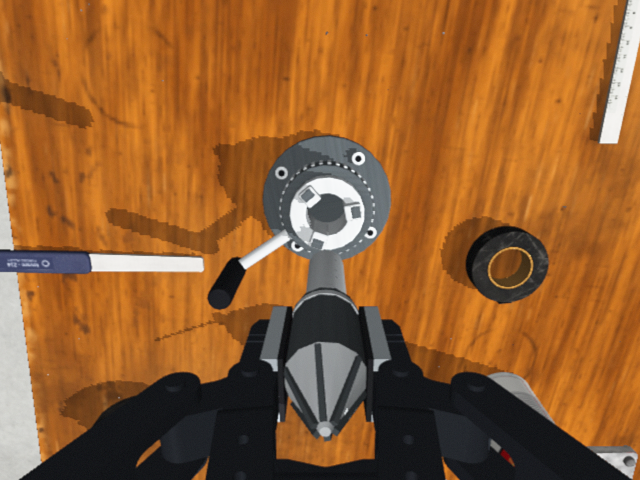

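View pics/s4.png

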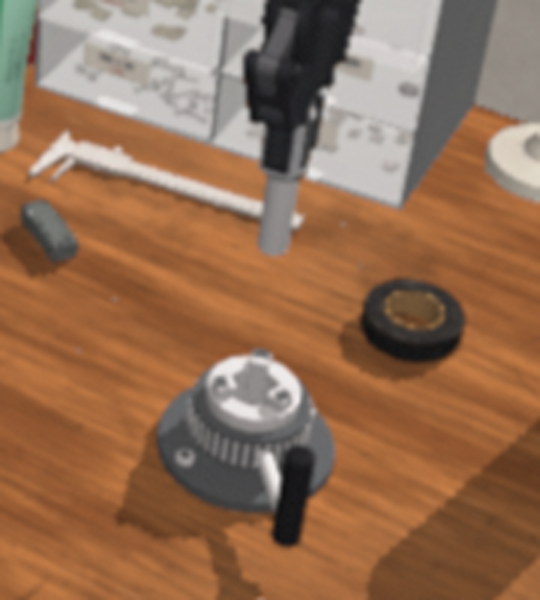

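Emit:
send_rows(moves=[[-0.0018,0.0008,0.01,0],[0,0,0.025,0],[0,0,0.025,0],[0,0,0.02,0],[0,0,0.012,0],[0,0,0.008,0],[0,0,0,0],[0,0,0,0]])

```text
clock: 8.8
eef_pos: [0.544, -0.2084, 0.128]
tool_rot: [0.669, 0.744, 0.0, 0.001]
ft_force: [-0.6, 0.5, -0.6]
grip_width: 0.025
```

```bash
python3 - <<'E'
from h import *
st()
p,d=cams.camera('wrist'); cv2.imwrite('pics/w4.png',cv2.resize(p[150:330,220:430],None,fx=3.5,fy=3.3,interpolation=cv2.INTER_CUBIC))
p,d=cams.camera('scene'); cv2.imwrite('pics/s5.png',cv2.resize(p[240:380,360:480],None,fx=4.2,fy=4.2,interpolation=cv2.INTER_CUBIC))
E
```

```text
8.8 [ 0.544  -0.2084  0.128 ] x [-0.106  0.994 -0.001] y [0.994 0.106 0.001] z [ 0.001 -0.001 -1.   ] F [-0.6  0.5 -0.6] w 0.025 q [-0.366  0.463  0.051  1.158 -0.     1.099]
```

View pics/w4.png

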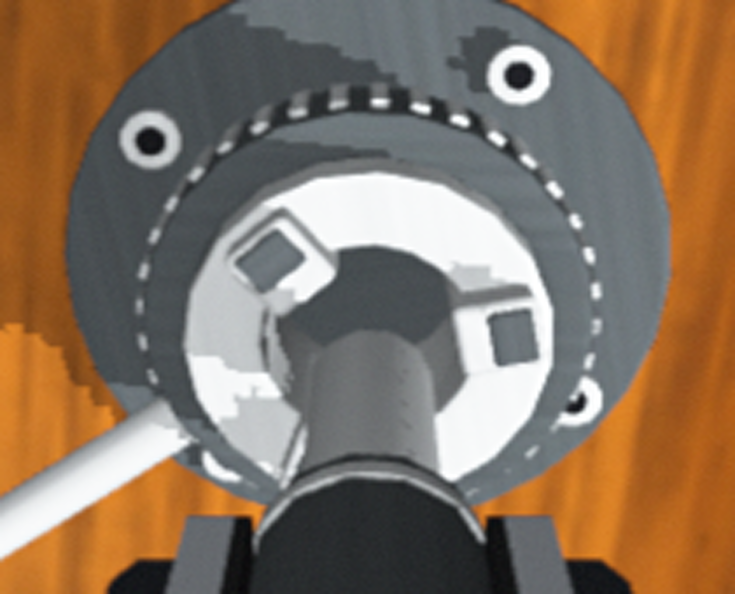

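View pics/s5.png

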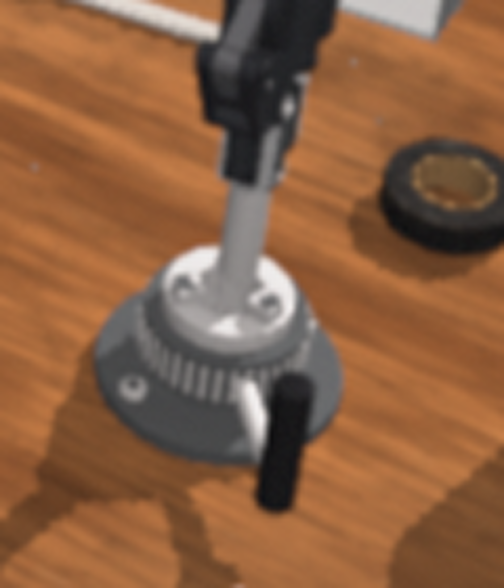

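```bash
python3 - <<'E'
from h import *
o,Rm=st()
K,T=camT('wrist')
x=Rm[:,0]
a=ray(K,T,220+370/3.5,150+329/3.3,.065);b=ray(K,T,220+370/3.5,150+245/3.3,.054);c=ray(K,T,220+370/3.5,150+172/3.3,.054)
print(a-x*.009,b-x*.0165,c-x*.029,o['eef_pos'])
E
```

```text
8.9 [ 0.5443 -0.2085  0.1285] x [-0.106  0.994 -0.001] y [0.994 0.106 0.002] z [ 0.002 -0.001 -1.   ] F [ 0.3 -0.5 -0.9] w 0.0246 q [-0.366  0.462  0.051  1.158  0.     1.099]
[ 0.54485204 -0.20871729  0.06500955] [ 0.54459285 -0.20577891  0.05401751] [ 0.54465436 -0.20632905  0.05403077] [ 0.5443479  -0.20853842  0.1285316 ]
```

Emit:
send_rows(moves=[[0.0022,0,0.003,0],[0,0,0.008,0],[0,0,0.01,0],[0,0,0.01,0],[0,0,0.008,0],[0,0,0.006,0],[0,0,0,0],[0,0,0,0]])

```text
clock: 9.7
eef_pos: [0.5432, -0.2061, 0.0822]
tool_rot: [0.669, 0.744, -0.0, -0.0]
ft_force: [0.2, 0.6, -0.8]
grip_width: 0.0242
```

Emit:
send_rows(moves=[[0,0,0.002,0],[0,0,0.0015,0],[0,0,0.001,0],[0,0,0,0],[0,0,0,0]])

```text
clock: 10.2
eef_pos: [0.5433, -0.2061, 0.0779]
tool_rot: [0.669, 0.744, 0.0, 0.0]
ft_force: [-0.1, 0.7, -1.9]
grip_width: 0.0245
```

Emit:
send_rows(moves=[[0,0,0.0005,0],[0,0,0,0],[0,0,0,0]])

```text
clock: 10.5
eef_pos: [0.5432, -0.206, 0.0773]
tool_rot: [0.669, 0.744, -0.0, 0.0]
ft_force: [1.1, 0.6, -1.0]
grip_width: 0.0246
```

Emit:
send_rows(moves=[[0,0,0.0005,0],[0,0,0,0],[0,0,0,0]])

```text
clock: 10.8
eef_pos: [0.5434, -0.2061, 0.0769]
tool_rot: [0.669, 0.744, 0.0, 0.0]
ft_force: [-0.1, -0.3, -1.3]
grip_width: 0.0246
```

Emit:
send_rows(moves=[[0,0,0.0005,0],[0,0,0,0],[0,0,0,0]])

```text
clock: 11.1
eef_pos: [0.5434, -0.2062, 0.0769]
tool_rot: [0.669, 0.744, 0.0, 0.0]
ft_force: [-1.4, 0.0, 3.8]
grip_width: 0.0246
```

Emit:
send_rows(moves=[[0,0,0,0],[0,0,0,0],[0,0,0,0],[0,0,0,0],[0,0,0,0],[0,0,0,0],[0,0,0,0],[0,0,0,0]], claw=1)

```text
clock: 11.9
eef_pos: [0.5432, -0.2061, 0.0763]
tool_rot: [0.669, 0.744, 0.0, -0.0]
ft_force: [0.2, 0.5, -1.1]
grip_width: 0.0852
```

Emit:
send_rows(moves=[[0,0,-0.01,0],[0,0,-0.03,0],[0,0,-0.04,0],[0,0,-0.04,0],[0,0,-0.02,0],[0,0,0,0],[0,0,0,0]])

```text
clock: 12.6
eef_pos: [0.5434, -0.2061, 0.217]
tool_rot: [0.669, 0.744, 0.0, 0.001]
ft_force: [0.6, 1.0, -0.3]
grip_width: 0.0851
```

```bash
python3 - <<'E'
from h import *
st()
K,T=camT('wrist')
p,d=cams.camera('wrist'); cv2.imwrite('pics/w5.png',p)
for P in ((.543,-.2058,.132),(.543,-.2058,.07),(.4704,-.2677,.092)): print(proj(K,T,np.array(P)))
p,d=cams.camera('scene'); cv2.imwrite('pics/s6.png',cv2.resize(p[240:380,360:480],None,fx=4.2,fy=4.2,interpolation=cv2.INTER_CUBIC))
E
```

```text
12.6 [ 0.5434 -0.2061  0.217 ] x [-0.106  0.994 -0.001] y [0.994 0.106 0.001] z [ 0.001 -0.    -1.   ] F [ 0.6  1.  -0.3] w 0.0851 q [-0.362  0.408  0.203  1.365 -0.     1.102]
[324.20554928 251.47239846]
[324.18086016 222.404189  ]
[211.15859866 305.66120237]
```

View pics/w5.png

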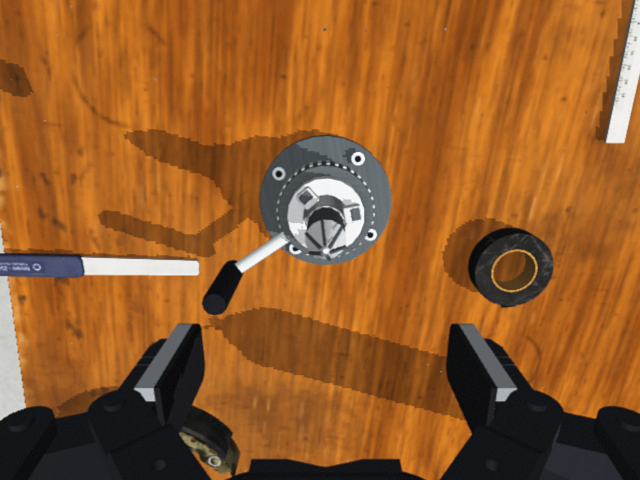

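View pics/s6.png

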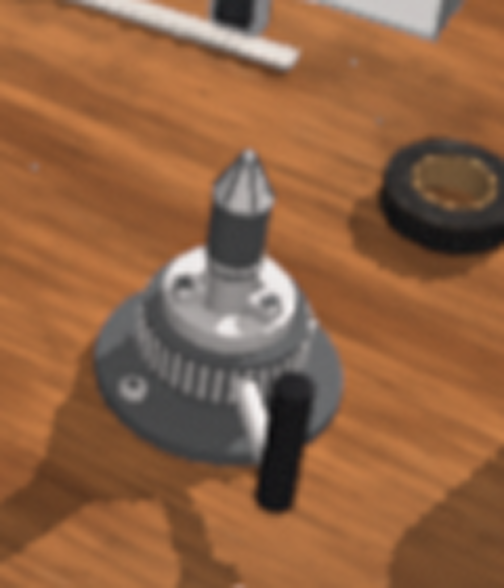

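Emit:
send_rows(moves=[[-0.0084,-0.0125,0,0],[-0.018,-0.026,0,0],[-0.018,-0.026,0,0],[-0.009,-0.013,0,0],[0,0,0,-0.99],[0,0,0,-0.99],[0,0,0,-0.99],[0,0,0,-0.99],[0,0,0,-0.99],[0,0,0,-0.99],[0,0,0,-0.99],[0,0,0,-0.99],[0,0,0,-0.99],[0,0,0,-0.99],[0,0,0,-0.99],[0,0,0,-0.99],[0,0,0,-0.99],[0,0,0,-0.99],[0,0,0,-0.99],[0,0,0,-0.99]], claw=-0.2)

```text
clock: 14.7
eef_pos: [0.4711, -0.2674, 0.2155]
tool_rot: [-0.061, 0.998, 0.0, -0.001]
ft_force: [-0.3, 0.3, 0.0]
grip_width: 0.0343
```

Emit:
send_rows(moves=[[0,0,0,-0.99],[0,0,0,-0.99],[0,0,0,-0.99],[0,0,0,-0.99],[0,0,0,-0.99],[0,0,0,-0.99],[0,0,0,0],[0,0,0,0]])

```text
clock: 15.5
eef_pos: [0.4714, -0.2674, 0.2158]
tool_rot: [-0.348, 0.937, 0.0, -0.0]
ft_force: [0.3, 0.4, 0.3]
grip_width: 0.0341
```

```bash
python3 - <<'E'
from h import *
o,Rm=st()
print('handle rel in tool', (np.array([.472,-.2675,.092])-o['eef_pos'])@Rm)
K,T=camT('wrist')
p,d=cams.camera('wrist'); cv2.imwrite('pics/w6.png',p)
print(proj(K,T,np.array([.472,-.2675,.092])))
E
```

```text
15.5 [ 0.4714 -0.2674  0.2158] x [-0.758 -0.652  0.   ] y [-0.652  0.758  0.001] z [-0.001  0.001 -1.   ] F [0.3 0.4 0.3] w 0.0341 q [-0.516  0.331  0.088  1.329  0.    -1.227]
handle rel in tool [-0.00041909 -0.00060936  0.12381589]
[325.18070271 234.48135949]
```

View pics/w6.png

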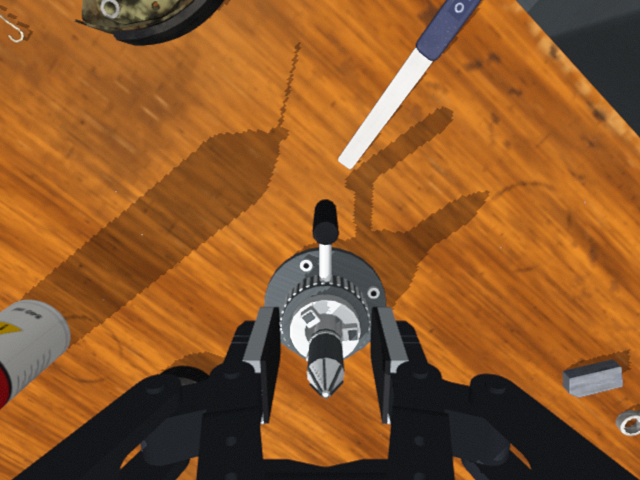

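Emit:
send_rows(moves=[[0,0,0.015,0],[0,0,0.03,0],[0,0,0.03,0],[0,0,0.025,0],[0,0,0.02,0],[0,0,0.015,0],[0,0,0.015,0],[0,0,0.013,0],[0,0,0,0],[0,0,0,0]])

```text
clock: 16.55
eef_pos: [0.4717, -0.2673, 0.0533]
tool_rot: [-0.349, 0.937, 0.0, -0.0]
ft_force: [-0.0, -0.3, -0.8]
grip_width: 0.0345
```

Emit:
send_rows(moves=[[0,0,0,0],[0,0,0,0],[0,0,0,0],[0,0,0,0]], claw=-0.45)

```text
clock: 16.95
eef_pos: [0.4721, -0.2675, 0.0538]
tool_rot: [-0.349, 0.937, -0.0, 0.0]
ft_force: [-0.4, 0.2, 0.6]
grip_width: 0.0233
```

Emit:
send_rows(moves=[[0,0.0025,0,0],[-0.00012,0.0047,0,0.5],[-0.00012,0.0047,0,0.5],[-0.00012,0.0047,0,0.5],[-0.00012,0.0047,0,0.5],[-0.00012,0.0047,0,0.5],[-0.00012,0.0047,0,0.5],[-0.00012,0.0047,0,0.5],[-0.00012,0.0047,0,0.5]])

```text
clock: 17.85
eef_pos: [0.4529, -0.2335, 0.0538]
tool_rot: [-0.155, 0.988, -0.001, 0.001]
ft_force: [1.6, -2.3, -1.2]
grip_width: 0.0235
```

```bash
cat > lv.py <<'E'
from h import *
import sys
o,Rm=st()
ax=np.array([.543,-.2058]); d=o['eef_pos'][:2]-ax
print('r',np.hypot(*d),'phi',np.degrees(np.arctan2(d[1],d[0])),'F tool',(o['ft_force']@Rm).round(1),'xaz',np.degrees(np.arctan2(Rm[1,0],Rm[0,0])))
p,dd=cams.camera('wrist'); cv2.imwrite(f'pics/{sys.argv[1]}.png',p)
E
python3 lv.py l1
```

```text
17.85 [ 0.4529 -0.2335  0.0538] x [-0.952 -0.306 -0.002] y [-0.306  0.952 -0.003] z [ 0.002 -0.002 -1.   ] F [ 1.6 -2.3 -1.2] w 0.0235 q [-0.476  0.407 -0.257  0.903 -0.001 -0.787]
r 0.09426627094501246 phi -162.88566907277755 F tool [-0.8 -2.7  1.2] xaz -162.18084009556333
```

View pics/l1.png

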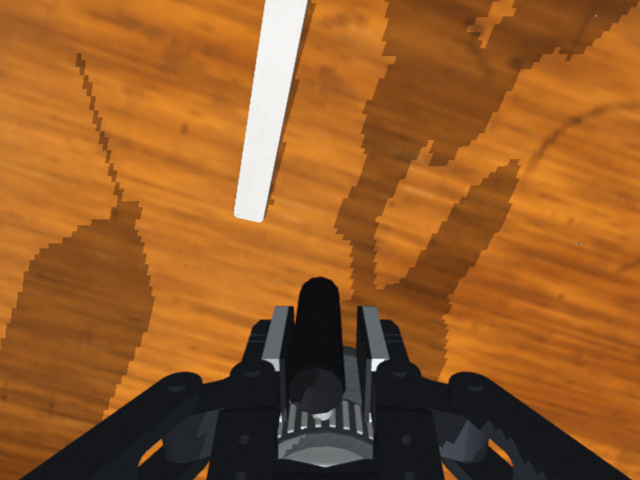

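Emit:
send_rows(moves=[[-0.00012,0.0047,0,0.5],[-0.00012,0.0047,0,0.5],[-0.00012,0.0047,0,0.5],[-0.00012,0.0047,0,0.5],[-0.00012,0.0047,0,0.5],[-0.00012,0.0047,0,0.5],[-0.00012,0.0047,0,0.5],[-0.00012,0.0047,0,0.5],[-0.00012,0.0047,0,0.5],[-0.00012,0.0047,0,0.5]])

```text
clock: 18.9
eef_pos: [0.4497, -0.1874, 0.0538]
tool_rot: [0.094, 0.996, -0.001, 0.001]
ft_force: [1.4, -2.3, -0.9]
grip_width: 0.0233
```

Emit:
send_rows(moves=[[0,0.0019,0,0.2],[0,0.0019,0,0.2],[0,0,0,0]])

```text
clock: 19.2
eef_pos: [0.4499, -0.1829, 0.0535]
tool_rot: [0.113, 0.994, -0.0, 0.0]
ft_force: [0.8, -2.6, 1.2]
grip_width: 0.0235
```

```bash
python3 lv.py l2; python3 - <<'E'
from h import *
p,d=cams.camera('scene'); cv2.imwrite('pics/s7.png',cv2.resize(p[230:370,350:490],None,fx=4.2,fy=4.2,interpolation=cv2.INTER_CUBIC))
E
```

```text
19.2 [ 0.4499 -0.1829  0.0535] x [-0.974  0.225 -0.001] y [ 0.225  0.974 -0.   ] z [ 0.001 -0.001 -1.   ] F [ 0.8 -2.6  1.2] w 0.0235 q [-0.386  0.369 -0.319  0.882 -0.    -0.159]
r 0.09585474675424165 phi 166.19759944966472 F tool [-1.4 -2.3 -1.2] xaz 167.02173190213418
```

View pics/s7.png

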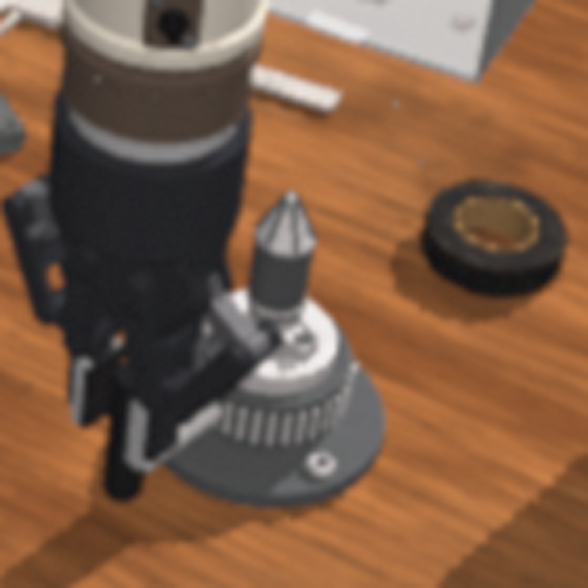

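Emit:
send_rows(moves=[[-0.0005,0.0028,0,0.3],[-0.0005,0.0028,0,0.3],[0,0,0,0]])

```text
clock: 19.6
eef_pos: [0.4512, -0.1773, 0.0531]
tool_rot: [0.143, 0.99, 0.0, -0.001]
ft_force: [-0.1, -1.3, 2.8]
grip_width: 0.0233
```

Emit:
send_rows(moves=[[-0.0001,0.0028,0,0.3],[0,0,0,0]])

```text
clock: 19.8
eef_pos: [0.4521, -0.1747, 0.053]
tool_rot: [0.157, 0.988, 0.0, -0.001]
ft_force: [-0.4, -1.0, 2.2]
grip_width: 0.0235
```

Emit:
send_rows(moves=[[-0.0001,0.0028,0,0.3],[0,0,0,0]])

```text
clock: 20.0
eef_pos: [0.453, -0.1722, 0.053]
tool_rot: [0.172, 0.985, -0.0, -0.001]
ft_force: [-1.6, -1.1, 1.9]
grip_width: 0.0233
```

Emit:
send_rows(moves=[[-0.0001,0.0028,0,0.3],[-0.0001,0.0028,0,0.3],[0,0,0,0]])

```text
clock: 20.3
eef_pos: [0.455, -0.1672, 0.053]
tool_rot: [0.202, 0.979, -0.0, -0.001]
ft_force: [-3.6, -3.5, 2.2]
grip_width: 0.0237
```

```bash
python3 lv.py l3; python3 - <<'E'
from h import *
p,d=cams.camera('scene'); cv2.imwrite('pics/s8.png',cv2.resize(p[230:370,350:490],None,fx=4.2,fy=4.2,interpolation=cv2.INTER_CUBIC))
p,d=cams.camera('top'); cv2.imwrite('pics/t8.png',cv2.resize(p[190:300,390:490],None,fx=5,fy=5,interpolation=cv2.INTER_CUBIC))
E
```

```text
20.3 [ 0.455  -0.1672  0.053 ] x [-0.919  0.395  0.002] y [ 0.395  0.919 -0.001] z [-0.002 -0.    -1.   ] F [-3.6 -3.5  2.2] w 0.0237 q [-0.352  0.37  -0.319  0.883 -0.001  0.054]
r 0.09606945628463535 phi 156.33510335073163 F tool [ 1.9 -4.6 -2.2] xaz 156.75038857936937
```

View pics/s8.png

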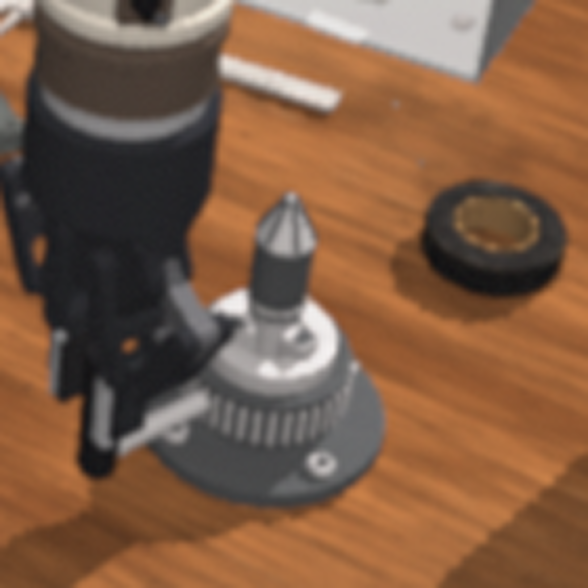

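View pics/l3.png

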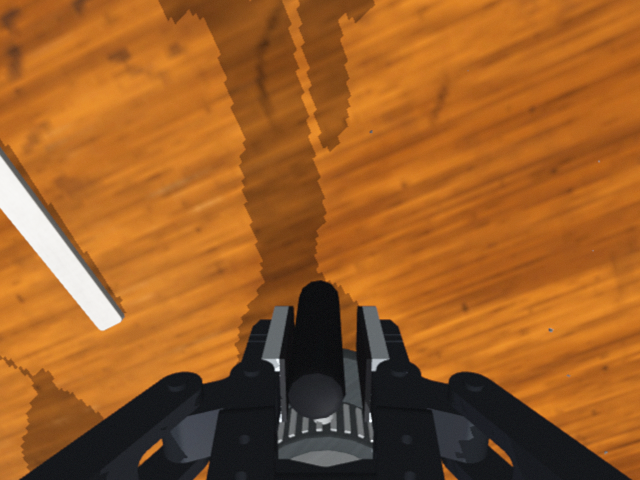

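Emit:
send_rows(moves=[[-0.0001,0.0019,0,0.2],[0,0,0,0]])

```text
clock: 20.65
eef_pos: [0.4558, -0.1655, 0.053]
tool_rot: [0.212, 0.977, -0.0, -0.001]
ft_force: [-4.0, -3.4, 3.2]
grip_width: 0.0234
```

Emit:
send_rows(moves=[[-0.0001,0.0019,0,0.2],[0,0,0,0]])

```text
clock: 20.85
eef_pos: [0.4565, -0.164, 0.053]
tool_rot: [0.221, 0.975, -0.001, -0.001]
ft_force: [-3.7, -3.7, 2.2]
grip_width: 0.0237
```

Emit:
send_rows(moves=[[-0.0001,0.0019,0,0.2],[0,0,0,0]])

```text
clock: 21.05
eef_pos: [0.4573, -0.1624, 0.053]
tool_rot: [0.231, 0.973, -0.001, -0.001]
ft_force: [-4.4, -4.0, 2.6]
grip_width: 0.0235
```

Emit:
send_rows(moves=[[-0.0001,0.0019,0,0.2],[0,0,0,0]])

```text
clock: 21.25
eef_pos: [0.4582, -0.1609, 0.053]
tool_rot: [0.241, 0.971, -0.001, -0.001]
ft_force: [-5.3, -4.6, 3.1]
grip_width: 0.0238
```

Emit:
send_rows(moves=[[-0.0001,0.0019,0,0.2],[0,0,0,0]])

```text
clock: 21.45
eef_pos: [0.459, -0.1594, 0.053]
tool_rot: [0.251, 0.968, -0.001, -0.001]
ft_force: [-5.8, -5.1, 3.1]
grip_width: 0.0235
```

Emit:
send_rows(moves=[[-0.0001,0.0019,0,0.2],[-0.0001,0.0019,0,0.2],[0,0,0,0]])

```text
clock: 21.75
eef_pos: [0.4607, -0.1563, 0.053]
tool_rot: [0.27, 0.963, -0.001, -0.002]
ft_force: [-6.9, -5.6, 3.5]
grip_width: 0.0234
```

Emit:
send_rows(moves=[[-0.0001,0.0019,0,0.2],[-0.0001,0.0019,0,0.2],[0,0,0,0]])

```text
clock: 22.05
eef_pos: [0.4626, -0.1534, 0.053]
tool_rot: [0.289, 0.957, -0.002, -0.002]
ft_force: [-6.6, -5.9, 4.9]
grip_width: 0.0233
```

Emit:
send_rows(moves=[[-0.0001,0.0019,0,0.2],[0,0,0,0],[0,0,0,0]])

```text
clock: 22.35
eef_pos: [0.4635, -0.152, 0.053]
tool_rot: [0.299, 0.954, -0.002, -0.002]
ft_force: [-7.7, -6.3, 4.2]
grip_width: 0.0237
```

```bash
python3 lv.py l4
```

```text
22.35 [ 0.4635 -0.152   0.053 ] x [-0.821  0.571  0.002] y [ 0.571  0.821 -0.005] z [-0.005 -0.002 -1.   ] F [-7.7 -6.3  4.2] w 0.0237 q [-0.315  0.376 -0.309  0.889 -0.004  0.293]
r 0.0959700599796141 phi 145.9170285166355 F tool [ 2.7 -9.6 -4.1] xaz 145.20930867802866
```

View pics/l4.png

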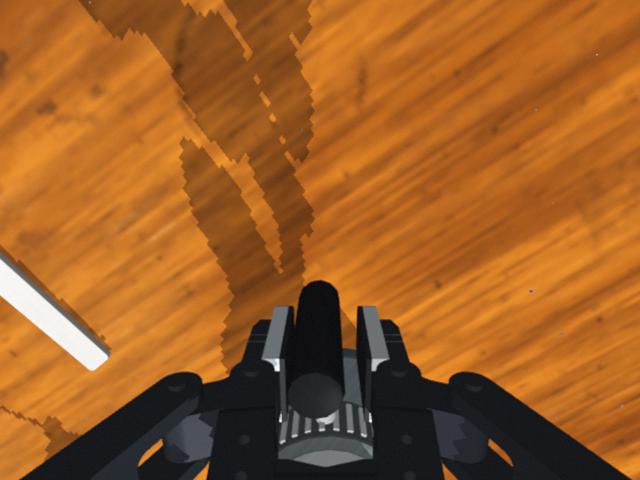

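Emit:
send_rows(moves=[[-0.0001,0.0019,0,0.2],[-0.0001,0.0019,0,0.2],[0,0,0,0],[0,0,0,0]])

```text
clock: 22.8
eef_pos: [0.4655, -0.1492, 0.053]
tool_rot: [0.318, 0.948, -0.002, -0.002]
ft_force: [-8.3, -6.9, 4.8]
grip_width: 0.0236
```

```bash
python3 lv.py l5
```

```text
22.8 [ 0.4655 -0.1492  0.053 ] x [-0.798  0.603  0.003] y [ 0.603  0.798 -0.005] z [-0.005 -0.003 -1.   ] F [-8.3 -6.9  4.8] w 0.0236 q [-0.308  0.378 -0.306  0.891 -0.004  0.34 ]
r 0.09595332055801764 phi 143.88339370397773 F tool [  2.5 -10.5  -4.8] xaz 142.90590146116833
```

Emit:
send_rows(moves=[[0,-0.002,0,0],[0,-0.0015,0,0],[0,0,0,0],[0,0,0,0]])

```text
clock: 23.25
eef_pos: [0.4645, -0.1511, 0.053]
tool_rot: [0.318, 0.948, -0.001, -0.001]
ft_force: [-5.9, -4.5, 3.2]
grip_width: 0.0239
```

Emit:
send_rows(moves=[[0,0,0,0],[0,0,0,0],[0,0,0,0]], claw=-0.2)

```text
clock: 23.55
eef_pos: [0.4655, -0.1508, 0.0528]
tool_rot: [0.318, 0.948, -0.0, -0.001]
ft_force: [-3.2, -3.8, -2.4]
grip_width: 0.0346
```

Emit:
send_rows(moves=[[0,0,-0.005,0],[0,0,-0.015,0],[0,0,-0.025,0],[0,0,-0.04,0],[0,0,-0.04,0],[0,0,-0.03,0],[0,0,-0.015,0],[0,0,0,0],[0,0,0,0]])

```text
clock: 24.45
eef_pos: [0.4668, -0.15, 0.2235]
tool_rot: [0.317, 0.948, 0.001, 0.001]
ft_force: [-0.2, -0.2, -0.5]
grip_width: 0.0343
```

```bash
python3 lv.py l6; python3 - <<'E'
from h import *
p,d=cams.camera('scene'); cv2.imwrite('pics/s9.png',cv2.resize(p[230:370,350:490],None,fx=4.2,fy=4.2,interpolation=cv2.INTER_CUBIC))
E
```

```text
24.45 [ 0.4668 -0.15    0.2235] x [-0.799  0.602 -0.001] y [0.602 0.799 0.002] z [ 0.002  0.001 -1.   ] F [-0.2 -0.2 -0.5] w 0.0343 q [-0.312  0.224 -0.037  1.308  0.002  0.334]
r 0.09444458576370933 phi 143.79178834727517 F tool [ 0.1 -0.3  0.5] xaz 142.9897990776829
```

View pics/l6.png

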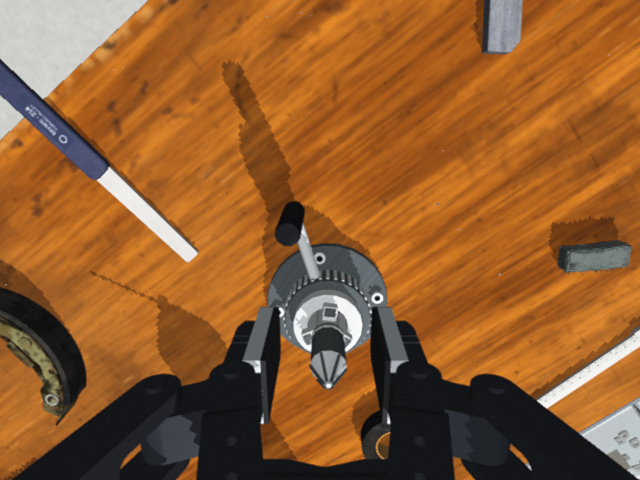

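View pics/s9.png

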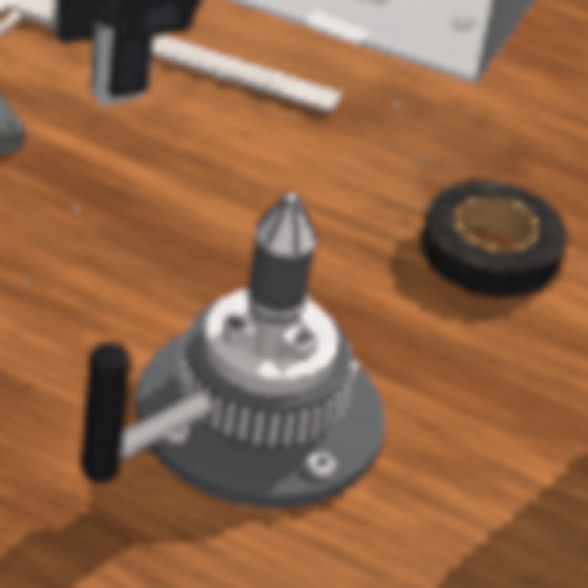

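```bash
python3 - <<'E'
from h import *
K,T=camT('wrist')
h=ray(K,T,289,232,.092); ax=np.array([.543,-.2058]); d=h[:2]-ax
print(h,np.hypot(*d),np.degrees(np.arctan2(d[1],d[0])))
p,d=cams.camera('wrist'); cv2.imwrite('pics/w9.png',cv2.resize(p[240:400,250:400],None,fx=4.5,fy=3.75,interpolation=cv2.INTER_CUBIC))
K,T=camT('scene'); u=350+108/4.2;v=230+352/4.2
h=ray(K,T,u,v,.092);d=h[:2]-ax;print(h,np.hypot(*d),np.degrees(np.arctan2(d[1],d[0])))
E
```

```text
[ 0.45187619 -0.17037952  0.092     ] 0.09776583835127162 158.75853655716685
[ 0.45587036 -0.17108362  0.092     ] 0.0937912590735485 158.27543177901137
```

View pics/w9.png

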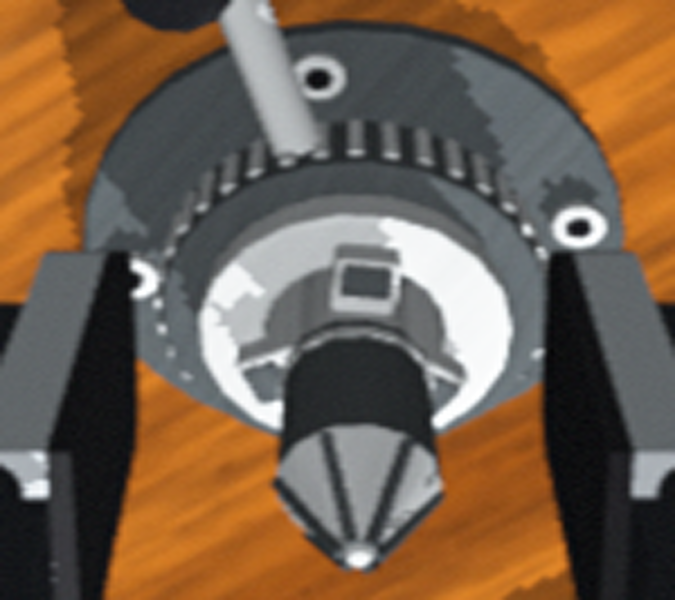

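Emit:
send_rows(moves=[[-0.0012,-0.012,0,0],[-0.0013,-0.012,0,0],[0,0,0,-0.9],[0,0,0,-0.9],[0,0,0,-0.9],[0,0,0,0],[0,0,0,0]])

```text
clock: 25.3
eef_pos: [0.4532, -0.172, 0.2231]
tool_rot: [0.189, 0.982, 0.0, -0.0]
ft_force: [-0.2, 0.3, 0.2]
grip_width: 0.0343
```

```bash
python3 lv.py l7
```

```text
25.3 [ 0.4532 -0.172   0.2231] x [-0.929  0.371  0.001] y [ 0.371  0.929 -0.   ] z [-0.001  0.    -1.   ] F [-0.2  0.3  0.2] w 0.0343 q [-0.363  0.215 -0.05   1.307 -0.     0.017]
r 0.09595588908629013 phi 159.34546147057767 F tool [ 0.3  0.2 -0.2] xaz 158.24758361086742
```

View pics/l7.png

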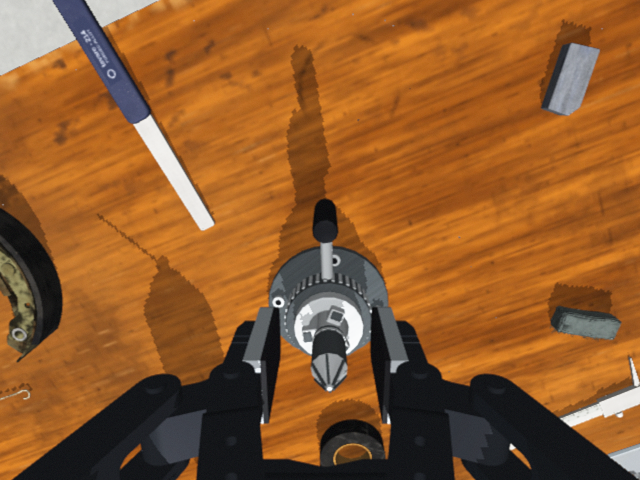

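Emit:
send_rows(moves=[[0,0,0.015,0],[0,0,0.03,0],[0,0,0.03,0],[0,0,0.03,0],[0,0,0.025,0],[0,0,0.02,0],[0,0,0.015,0],[0,0,0.005,0],[0,0,0,0],[0,0,0,0]])

```text
clock: 26.35
eef_pos: [0.4543, -0.1716, 0.054]
tool_rot: [0.187, 0.982, -0.0, 0.001]
ft_force: [-0.4, -0.7, -0.9]
grip_width: 0.0346
```

Emit:
send_rows(moves=[[0,0,0,0],[0,0,0,0],[0,0,0,0],[0,0,0,0]], claw=-0.45)

```text
clock: 26.75
eef_pos: [0.4539, -0.1714, 0.0536]
tool_rot: [0.187, 0.982, -0.0, 0.0]
ft_force: [0.9, -0.9, -0.0]
grip_width: 0.0235
```

Emit:
send_rows(moves=[[0,0.002,0,0],[-0.0001,0.0019,0,0.2],[-0.0001,0.0019,0,0.2],[0,0,0,0]])

```text
clock: 27.15
eef_pos: [0.4558, -0.1666, 0.0534]
tool_rot: [0.207, 0.978, -0.001, -0.0]
ft_force: [-2.4, -4.3, 1.6]
grip_width: 0.0236
```

```bash
python3 lv.py l8
```

```text
27.15 [ 0.4558 -0.1666  0.0534] x [-0.914  0.406 -0.   ] y [ 0.406  0.914 -0.002] z [-0.001 -0.002 -1.   ] F [-2.4 -4.3  1.6] w 0.0236 q [-0.349  0.369 -0.319  0.883 -0.002  0.068]
r 0.09558749530850927 phi 155.77570987757656 F tool [ 0.5 -4.9 -1.5] xaz 156.06111797856872
```

Emit:
send_rows(moves=[[-0.0001,0.0019,0,0.2],[-0.0001,0.0019,0,0.2],[-0.0001,0.0019,0,0.2],[-0.0001,0.0019,0,0.2],[-0.0001,0.0019,0,0.2],[-0.0001,0.0019,0,0.2],[-0.0001,0.0019,0,0.2],[0,0,0,0]])

```text
clock: 28.0
eef_pos: [0.4616, -0.1557, 0.0534]
tool_rot: [0.276, 0.961, -0.002, -0.001]
ft_force: [-4.7, -6.0, 4.4]
grip_width: 0.0232
```

Emit:
send_rows(moves=[[-0.0001,0.0019,0,0.2],[-0.0001,0.0019,0,0.2],[-0.0001,0.0019,0,0.2],[-0.0001,0.0019,0,0.2],[0,0,0,0],[0,0,0,0]])

```text
clock: 28.6
eef_pos: [0.4654, -0.1501, 0.0533]
tool_rot: [0.314, 0.949, -0.002, -0.001]
ft_force: [-6.7, -8.6, 4.8]
grip_width: 0.0234
```

```bash
python3 lv.py l9
```

```text
28.6 [ 0.4654 -0.1501  0.0533] x [-0.803  0.596  0.001] y [ 0.596  0.803 -0.005] z [-0.004 -0.004 -1.   ] F [-6.7 -8.6  4.8] w 0.0234 q [-0.309  0.377 -0.307  0.889 -0.005  0.329]
r 0.09554462354868072 phi 144.31328125041068 F tool [  0.2 -11.   -4.8] xaz 143.41631344619267
```

Emit:
send_rows(moves=[[0,-0.0005,0,0],[0,-0.0005,0,0],[0,-0.0005,0,0],[0,-0.0005,0,0],[0,-0.0005,0,0],[0,-0.0005,0,0],[0,0,0,0],[0,0,0,0],[0,0,0,0],[0,0,0,0]])

```text
clock: 29.65
eef_pos: [0.4647, -0.1514, 0.0534]
tool_rot: [0.313, 0.95, -0.001, -0.001]
ft_force: [-4.1, -4.4, 4.2]
grip_width: 0.0236
```

```bash
python3 lv.py l10
```

```text
29.65 [ 0.4647 -0.1514  0.0534] x [-0.804  0.595  0.001] y [ 0.595  0.804 -0.002] z [-0.002 -0.001 -1.   ] F [-4.1 -4.4  4.2] w 0.0236 q [-0.314  0.376 -0.309  0.887 -0.002  0.324]
r 0.09531555742915908 phi 145.21145100520957 F tool [ 0.6 -6.  -4.2] xaz 143.46798450722977
```

Emit:
send_rows(moves=[[0,-0.0005,0,0],[0,-0.0005,0,0],[0,-0.0005,0,0],[0,-0.0005,0,0],[0,0,0,0],[0,0,0,0],[0,0,0,0],[0,0,0,0]])

```text
clock: 30.5
eef_pos: [0.464, -0.1528, 0.0534]
tool_rot: [0.313, 0.95, -0.0, -0.0]
ft_force: [-3.8, -3.3, 3.4]
grip_width: 0.0235
```

```bash
python3 lv.py l11
```

```text
30.5 [ 0.464  -0.1528  0.0534] x [-0.804  0.595  0.   ] y [ 0.595  0.804 -0.001] z [-0.001 -0.001 -1.   ] F [-3.8 -3.3  3.4] w 0.0235 q [-0.318  0.375 -0.31   0.886 -0.001  0.32 ]
r 0.09513298662116791 phi 146.12001612635441 F tool [ 1.  -4.9 -3.4] xaz 143.495626392475
```

Emit:
send_rows(moves=[[0,-0.0005,0,0],[0,-0.0005,0,0],[0,-0.0005,0,0],[0,-0.0005,0,0],[0,0,0,0],[0,0,0,0],[0,0,0,0],[0,0,0,0]])

```text
clock: 31.35
eef_pos: [0.4633, -0.1542, 0.0534]
tool_rot: [0.313, 0.95, -0.0, 0.0]
ft_force: [-1.7, -4.4, 3.4]
grip_width: 0.0237
```

```bash
python3 lv.py l12
```

```text
31.35 [ 0.4633 -0.1542  0.0534] x [-0.804  0.595 -0.   ] y [ 0.595  0.804 -0.   ] z [ 0. -0. -1.] F [-1.7 -4.4  3.4] w 0.0237 q [-0.321  0.374 -0.312  0.885 -0.     0.316]
r 0.09496271325292074 phi 147.06245710285012 F tool [-1.3 -4.6 -3.4] xaz 143.51559316445457
```

Emit:
send_rows(moves=[[0,-0.001,0,-0.2],[0,-0.001,0,-0.2],[0,-0.001,0,-0.2],[0,-0.001,0,-0.2],[0,0,0,0],[0,0,0,0]])

```text
clock: 32.0
eef_pos: [0.4608, -0.1573, 0.0532]
tool_rot: [0.275, 0.961, 0.0, -0.0]
ft_force: [-1.6, -1.8, 1.9]
grip_width: 0.0236
```

Emit:
send_rows(moves=[[0,-0.001,0,-0.2],[0,-0.001,0,-0.1],[0,-0.001,0,-0.1],[0,0,0,0],[0,0,0,0]])

```text
clock: 32.5
eef_pos: [0.4593, -0.1599, 0.0532]
tool_rot: [0.256, 0.967, 0.0, -0.0]
ft_force: [-1.2, -2.4, 1.3]
grip_width: 0.0235
```

```bash
python3 lv.py l13
```

```text
32.5 [ 0.4593 -0.1599  0.0532] x [-0.869  0.494  0.   ] y [0.494 0.869 0.   ] z [-0.  0. -1.] F [-1.2 -2.4  1.3] w 0.0235 q [-0.335  0.371 -0.317  0.883  0.     0.182]
r 0.09545929712508931 phi 151.2671538770711 F tool [-0.1 -2.7 -1.3] xaz 150.38737691022763
```

Force is falling toward zero; keep backing off slowly.

Emit:
send_rows(moves=[[0,-0.0007,0,-0.1],[0,-0.0007,0,-0.1],[0,-0.0007,0,-0.1],[0,-0.0007,0,-0.1],[0,0,0,0],[0,0,0,0]])

```text
clock: 33.15
eef_pos: [0.4579, -0.1623, 0.0532]
tool_rot: [0.236, 0.972, 0.0, -0.0]
ft_force: [-1.4, -1.8, -0.1]
grip_width: 0.0231
```

Emit:
send_rows(moves=[[0,-0.0007,0,-0.1],[0,-0.0007,0,-0.1],[0,-0.0007,0,-0.1],[0,0,0,0],[0,0,0,0]])

```text
clock: 33.65
eef_pos: [0.457, -0.1642, 0.0532]
tool_rot: [0.222, 0.975, 0.0, -0.0]
ft_force: [-0.7, -0.9, -0.7]
grip_width: 0.0236
```

```bash
python3 lv.py l14
```

```text
33.65 [ 0.457  -0.1642  0.0532] x [-0.902  0.432  0.   ] y [0.432 0.902 0.   ] z [-0.  0. -1.] F [-0.7 -0.9 -0.7] w 0.0236 q [-0.345  0.37  -0.319  0.883  0.     0.102]
r 0.09551484206421162 phi 154.21137272725446 F tool [ 0.2 -1.1  0.7] xaz 154.39672811175623
```

View pics/l14.png

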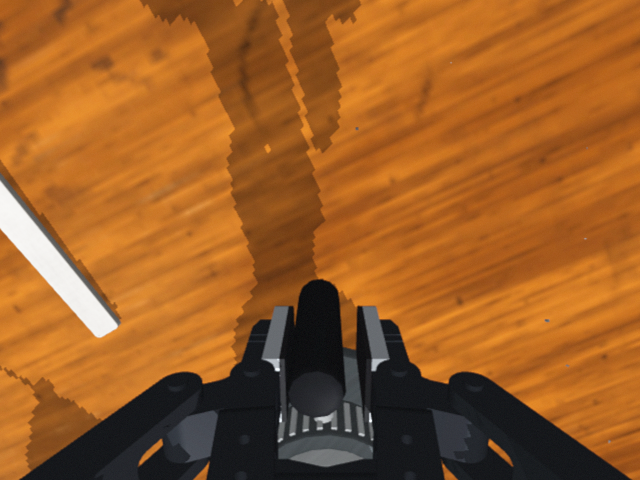

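Emit:
send_rows(moves=[[0,-0.0006,0,0],[0,-0.0006,0,0],[0,-0.0006,0,0],[0,-0.0006,0,0],[0,0,0,0],[0,0,0,0]])

```text
clock: 34.3
eef_pos: [0.4562, -0.1665, 0.0534]
tool_rot: [0.222, 0.975, 0.0, 0.0]
ft_force: [0.1, 0.0, 0.3]
grip_width: 0.0234
```

```bash
python3 lv.py l15
```

```text
34.3 [ 0.4562 -0.1665  0.0534] x [-0.902  0.432 -0.   ] y [0.432 0.902 0.   ] z [ 0. -0. -1.] F [0.1 0.  0.3] w 0.0234 q [-0.35   0.369 -0.319  0.882  0.     0.097]
r 0.09526760559358852 phi 155.62523269550465 F tool [-0.1  0.1 -0.3] xaz 154.39958233209006
```

View pics/l15.png

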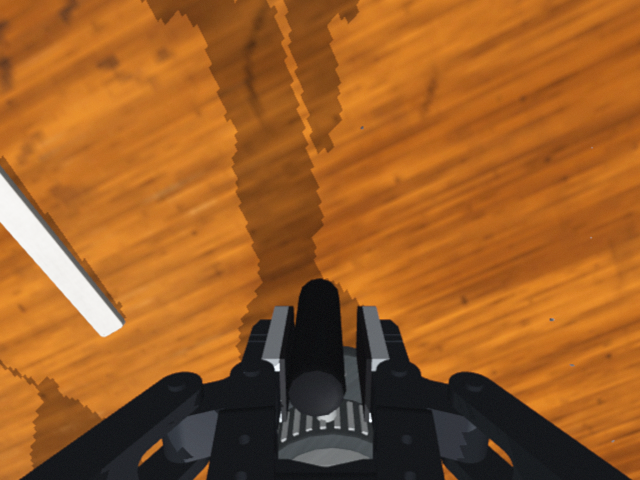

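Emit:
send_rows(moves=[[0,-0.0006,0,0],[0,-0.0006,0,0],[0,-0.0006,0,0],[0,0,0,0],[0,0,0,0]])

```text
clock: 34.85
eef_pos: [0.4552, -0.1681, 0.0533]
tool_rot: [0.222, 0.975, 0.0, -0.0]
ft_force: [-0.1, -0.7, -0.6]
grip_width: 0.0233
```

```bash
python3 lv.py l16; python3 - <<'E'
import cv2
a=[cv2.imread(f'pics/l{i}.png')[280:440,240:400] for i in (14,15,16)]
cv2.imwrite('pics/cmp.png',cv2.resize(cv2.hconcat(a),None,fx=1.6,fy=1.6))
E
```

```text
34.85 [ 0.4552 -0.1681  0.0533] x [-0.902  0.432  0.   ] y [0.432 0.902 0.   ] z [-0.  0. -1.] F [-0.1 -0.7 -0.6] w 0.0233 q [-0.354  0.369 -0.32   0.882  0.     0.093]
r 0.09557526025392882 phi 156.7359318773285 F tool [-0.3 -0.7  0.6] xaz 154.39808603810002
```

View pics/cmp.png

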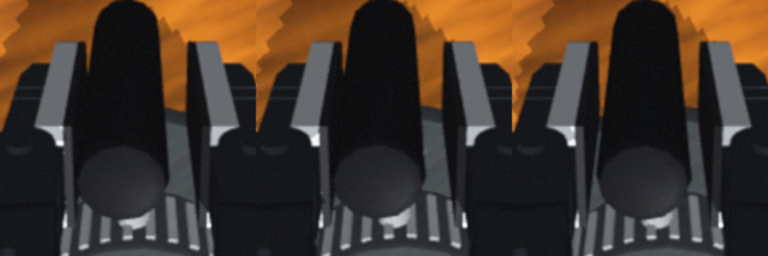

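Emit:
send_rows(moves=[[0,0,0,0],[0,0,0,0],[0,0,0,0]], claw=-0.2)

```text
clock: 35.2
eef_pos: [0.4553, -0.1681, 0.0533]
tool_rot: [0.222, 0.975, -0.0, 0.0]
ft_force: [0.4, -0.5, -0.8]
grip_width: 0.0343
```

Emit:
send_rows(moves=[[0,0,-0.005,0],[0,0,-0.015,0],[0,0,-0.025,0],[0,0,-0.04,0],[0,0,-0.04,0],[0,0,-0.03,0],[0,0,-0.015,0],[0,0,0,0],[0,0,0,0]])

```text
clock: 36.1
eef_pos: [0.4551, -0.168, 0.2231]
tool_rot: [0.222, 0.975, -0.0, 0.0]
ft_force: [0.7, 0.1, -1.0]
grip_width: 0.0338
```

```bash
python3 lv.py l17; python3 - <<'E'
from h import *
p,d=cams.camera('scene'); cv2.imwrite('pics/s10.png',cv2.resize(p[170:370,190:490],None,fx=2.6,fy=2.6,interpolation=cv2.INTER_CUBIC))
K,T=camT('scene')
for P in ((.543,-.2058,.132),(.543,-.2058,.07)): print((proj(K,T,np.array(P))-[190,170])*2.6)
E
```

```text
36.1 [ 0.4551 -0.168   0.2231] x [-0.902  0.432 -0.   ] y [ 0.432  0.902 -0.   ] z [ 0. -0. -1.] F [ 0.7  0.1 -1. ] w 0.0338 q [-0.354  0.215 -0.05   1.306 -0.     0.093]
r 0.09570867738419112 phi 156.73174895723733 F tool [-0.6  0.3  1. ] xaz 154.40338138498393
[596.36126306 279.28533625]
[586.17094165 346.6281678 ]
```

View pics/l17.png

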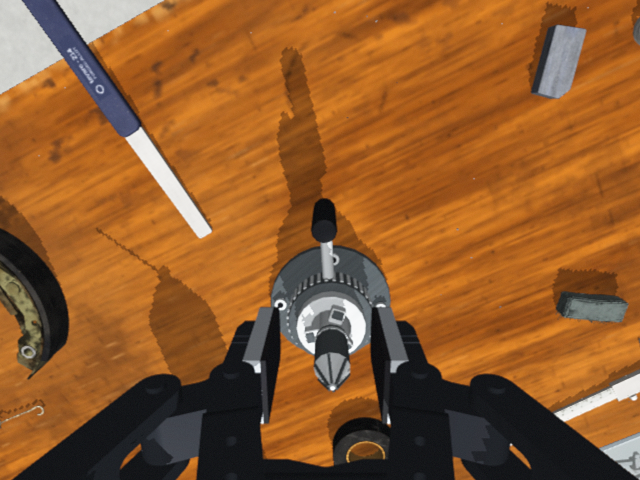

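View pics/s10.png

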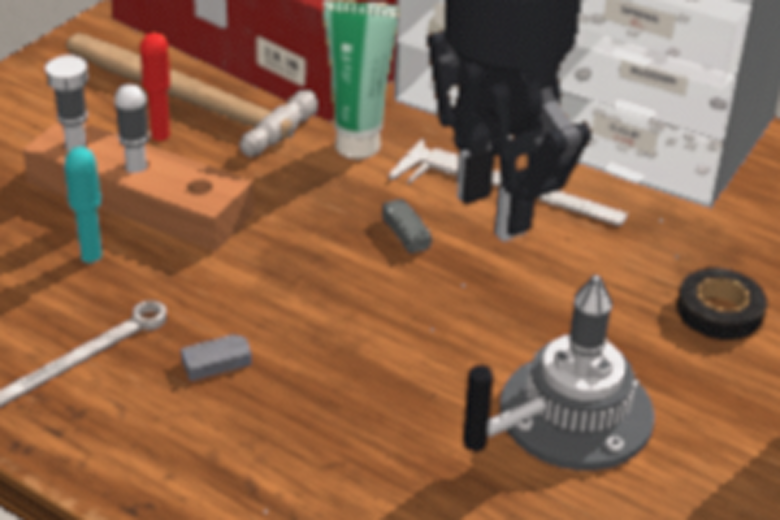

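```bash
python3 - <<'E'
from h import *
print(order.job_done()); st()
E
```

```text
the job is handed in; nothing more can be done
None
the job is handed in; nothing more can be done
```

The cone-shaped cutter is standing shank down in the bench chuck, the jaws are closed on it, and I handed the job in at about 36 s, within the 58 s limit. I have no verdict back.

- **Cutter:** I gripped it by the body, lowered it until I felt the floor at the expected height, and let go.
- **Lever:** I swung it clockwise with loosely closed fingers, to 10.5 N at the grip. When I let go quickly, it sprang back about 0.2 rad. I pushed it again to about 11 N and eased off slowly until the fingers came free without it following.
- **Last checks:** The final pictures show the cutter upright and centred in the jaws, within about 2 mm. The other two cutters are still in the stand, the gripper was clear above the lever, and the force on it was near zero.
- **Not confirmed:** The lever rests a little back from where I pushed it, at about 1.1 rad of turn plus its unknown start angle of 0 to 0.25. From the way the force rose and fell, I estimate it sits about 0.07 rad past where the jaws first touched the shank. I did not measure the jaws' grip directly or tug on the cutter to test it.

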